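# Free the last clamp of a pressure canner

### The job

The low pressure canner is ready to be opened: three of its four lid clamps already hang open, and only the one on the robot's side still stands upright in its slot, its wing nut slackened. Undo it with light fingertip pushes, without gripping anything: turn the wing nut anticlockwise (seen from above) by repeated strokes against its wings until it has risen clear of the raised lip of the lid's lug, then push the bolt outward so that it swings down and hangs open like the others. Do not lift or shift the lid, leave the weight on its vent, and leave the other things on the worktop where they are.

Things in the scene. Friction and masses are not known exactly. Their poses are not given: they have to be found in the camera images.
- canner: Low cast-aluminium pressure pot, fixed; wall 224 mm across, rim 105 mm high, flange 244 mm. Origin: centre of its underside, z up. -x points out through the upright clamp (toward the robot and 0.25 to 0.75 rad to its left); the open clamps, on +x, +y and -y, reach 205 mm out, below 90 mm height. Loop handles at 45 and 225 degrees from +x reach 158 mm out at 82 mm height.
- clamp_seat (a point): Point on the canner, on the upright bolt's axis, at the height of the lid lug's seat on which the nut's washer rests when screwed down (119 mm above the worktop, 134 mm from the canner's axis); axes as the canner's. Mind the wall cabinet behind: its doors stand 0.58 m and its knobs 0.55 m ahead of the robot's base axis, from 436 mm above the worktop upward.
- clamp_bolt (a joint): Swing of the upright bolt on a level pin tangential to the pot, 41 mm below clamp_seat. 0 = upright, grows outward, 2.24 rad = hangs open at its stop. Moves easily; once clear and past 0.2 rad it falls open by itself. While the nut is low the lug's two lips (3 mm above the seat, 10 to 13 mm outward of the bolt's axis) catch its washer and hold the bolt below 0.25 rad.
- bolt_end (a point): Tip of the upright bolt: domed steel end 16 mm across, 15 mm long, on the 12 mm threaded shank; 57.5 mm above clamp_seat (176.5 mm above the worktop) when upright. It stands 25 mm above the wings' tops with the nut down, about 20 mm with the nut clear.
- nut_turn (a joint): Turn of the wing nut on the bolt: 0 = down on the seat, grows anticlockwise seen from above; the thread ends at 11 rad, where the nut stays on. It rises 6 mm a turn (0.95 mm a rad). From about 5.6 rad it is clear of the lips and the bolt can swing. Starts between 0.3 and 1.8 rad. Turning takes about 0.06 N m; it stays where it is left.
- wing_nut: Black wing nut. Origin: on the bolt's axis at the nut's underside, 3 mm (washer) above the seat when down; x along the wings, z up the bolt. Two wings 5.5 mm thick reach 34 mm out on either side, 5 to 29 mm above the origin (round ears 24 mm across, centred 22 mm out and 17 mm up). Hub 23 mm across, 15 mm high; above it only the bolt.
- lid: Loose aluminium lid, 242 mm across, about 1 kg. Origin: centre of its flange's underside, axes as the canner's. Heights above that: flange 7 mm, dome (within 98 mm of the axis) to 31, black bridge handle along y (within 55 mm) to 69, gauge at (48, -52) mm to 54. Slotted lugs at the clamps reach 147 mm out, seats 14 and lips 17 mm high. Leave it.
- weight: Loose steel ring weight, 25 mm across, 22 mm high, on the vent pipe of the lid, at (50, 50) mm from the lid's axis, top 52 mm above the lid's origin. Origin: centre of its underside. Leave it.
- mustard_jar: Mustard jar, 68 mm across, 99 mm high, right of the canner; origin at the centre of its underside. Leave it.
- tin_b: Low tin, 87 mm across, 40 mm high, right of the canner; origin at the centre of its underside. Leave it.
- measuring_cup: Small steel measuring cup with flat handle, 59 x 128 x 32 mm, left of the canner near the front edge; origin at the centre of its underside. Leave it.
- spice_jar: Spice jar with a screw cap, 45 mm across, 106 mm high, left of the canner; origin at the centre of its underside. Leave it.
- lemon: Lemon, 72 x 57 x 58 mm, on the chopping board at the right; origin at its underside. Leave it.

How it is judged (in metres and radians):
On the way, in this order (a step that is already met when the one before it is completed fails the run):
1. the wing nut is turned up, out of the reach of the lug's lip, while the bolt stands (value of joint nut_turn above 5 rad and value of joint clamp_bolt below 0.6 rad).
2. the bolt is swung out (value of joint clamp_bolt above 1.6 rad), for 0.2 s.
At the end, for the whole second after the job is handed in: The clamp bolt hangs open at rest (swung out by more than 1.6 rad), the lid sits level on the pot within 6 mm of where it was, the weight stands on its vent (value of joint clamp_bolt above 1.6 rad and velocity of joint clamp_bolt between -0.2 and 0.2 rad/s and distance of lid from where it was at the start of the episode below 0.006 m and angle between lid's own z axis and vertical below 0.03 rad and z of weight in the frame of lid between 0.027 and 0.033 m and distance of weight from where it was at the start of the episode below 0.01 m); the robot touches nothing.
It fails at once if the lid is lifted, tipped or shifted by more than 8 mm (distance of lid from where it was at the start of the episode above 0.008 m or angle between lid's own z axis and vertical above 0.05 rad).
It fails at once if the weight is taken off its vent or tipped (distance of weight from where it was at the start of the episode above 0.012 m or angle between weight's own z axis and vertical above 0.25 rad).
It fails at once if the wing nut is pinched or forced (more than 30 N between it and the fingers) (contact force between wing_nut and the fingers above 30 N).
It fails at once if something else on the worktop is moved by more than 30 mm (distance of any of mustard_jar, tin_b, measuring_cup, spice_jar, lemon from where it was at the start of the episode above 0.03 m).
It also fails if it takes over 64 s, if anything falls off the work surface, if the arm or the gripper's body presses on something with over 40 N, if the wrist force passes 120 N, or if a joint passes its speed limit or range.

### The arm

A 7-joint arm with a two-finger parallel gripper is mounted at the origin on a cart in front of the work surface, level with it; the furniture and walls round the work are solid. World frame = base frame: x ahead of the robot, y to its left, z up, the work surface at z = 0. Lengths are in m, angles in degrees, forces in N, time in s.
With the tool pointing down it reaches from about 0.425 to 0.875 m from the base axis. Payload 4.7 kg.
Tool frame: the origin (TCP) lies at the very end of the fingers, on their centre line; the grasp point (between the pads) lies env.grip_point_offset behind it (env.grip_point_offset is the distance from the TCP to the grasp point, in m); z points along the fingers, y is the direction in which the jaws open and shut (so a half turn about z gives the same grasp; the last joint's range is limited). The gripper opens to 87 mm and grips with 3 to 60 N. Pads are 19 mm wide; open, the fingers measure 117 mm over their backs; the gripper's body (75 mm by 190 mm) begins 51 mm behind the grasp point.
Start: joints at [-74.937, 18.392, -4.016, 83.108, 1.295, 78.541, -3.26], TCP at [0.16, 0.63, 0.223] pointing down, gripper open.
Joint ranges: [-163.93, 163.93], [-17.29, 119.83], [-79.2, 71.16], [3.27, 140.29], [-89.18, 269.18], [5.43, 117.66], [-154.24, 154.24]. Speed limits (degrees/s): [147.25, 147.25, 180, 180, 180, 180, 180].

### API

Orientations are given as [roll, pitch, yaw] about the fixed x, y, z axes, in that order (R = Rz(yaw) Ry(pitch) Rx(roll)).
In Python, from cell import env gives the robot as it stands.
- The arm moves only by the tool send_rows, never from a script. Its argument "plan" is a list of rows, each a list of 7 numbers: the finger opening in mm, from 0 to 87, then the shift along the tool's x, y, z in mm, then the turn, a rotation vector about the tool's x, y, z in rad. A call has 1 to 12 rows; each row shifts and turns the commanded pose from where the row before left it, along the tool's axes as they then stand; what a row does not reach is not made up. A row lasts 1/10 s, in which the tool goes at most 50 mm and 8.59 degrees, less where a joint would pass 70% of its speed; a pose out of reach is approached as far as the arm can. A call is refused whole if a number of a shift passes 50 or a number of a turn 0.15, either way. A call with a gripper value outside its range is refused whole. The fingers move at their own pace and stop on an object; "grip_force" is the grip in N (left out, the last holds). Time passes only in rows, so rows that do not move let the fingers close. It gives the time, the measured TCP pose, the force and the opening at its end, in the units of the state.
- env.get_obs(): the state, without advancing time (a new reading comes with each control period).
- env.read_camera(name): name is "scene" or "top"; returns the picture (420x560x3 uint8, red, green, blue); there is no depth.
- env.get_calibration(name): a dict with "fx", "fy", "cx", "cy" (pixels), "extrinsics" (4x4, takes a point from camera to world coordinates). Camera axes: x right, y down, z forward; pixel columns grow to the right and rows downward; lengths in m; the calibration is good to about 2 mm. A picture is of the moment at which its call begins. get_calibration takes no time and is no camera call.
- env.sign_off(): hands the job in, once; it reports no verdict.
Trained networks look in the newest picture that a camera, given by its name, has taken for a name from the list of things; names that differ only in an ending like _2 or _b are one class to them, and where a whole thing is asked for, a point or a joint stands for the part that bears it (a point fixed in the world has none). Each returns a list of dicts, best first, with "confidence" (0 to 1); they miss things now and then, are a little off and sometimes report something else, mostly with a low value. They report only what shows in the picture. A call takes as long as a camera call.
- env.regions_of(camera, query): "region" (420x560 bool, what is visible of it) and "rect" ([left, top, right, bottom] in pixels, round what is visible of it).
The state is a dict: "time_s": time; "qpos": joint angles; "joint_velocities": joint speeds; "effort": joint torques, N m; "tool_pos": TCP position; "tool_rot": TCP orientation; "force": force on the tool from outside, world axes, zero at the start; "wrist_torque": the same for the moment, N m; "grip_width": finger opening in m.
Only numpy, scipy, OpenCV 4.12 (cv2) and the standard library are available. Lean on these libraries where they do the work, as an engineer would, in place of code of your own. Each camera call takes 0.05 s, during which the arm holds its last target. There are 200 camera calls.

## Working session

There is one attempt and no reset: what is moved stays moved. The work goes in short steps, Python scripts to look and compute and a tool call to move; the robot and the scene stay as the last step left them, time stands still between calls to the robot, and variables do not carry over. Pictures are saved under pics/ and viewed, about 8 in all and at most 12, crops included, and the job is handed in when it is done.

Besides the shell and the picture viewer there is one more tool, called after "Emit:" by a JSON object that holds its "method" and its "body". send_rows: Moves the arm, as the interface text tells. Its arguments: {"type":"object","properties":{"plan":{"type":"array"},"grip_force":{"type":"number"}},"required":["plan"]}

```bash
mkdir -p pics; ls
python3 - <<'E'
from cell import env
import cv2, numpy as np
o=env.get_obs(); print({k:np.round(v,3).tolist() for k,v in o.items()}, env.grip_point_offset)
for c in("scene","top"):
    im=env.read_camera(c); cv2.imwrite(f"pics/{c}0.png",im[:,:,::-1])
    k=env.get_calibration(c); print(c,k["fx"],k["fy"],k["cx"],k["cy"],np.round(k["extrinsics"],4).tolist())
    for q in("canner","wing_nut","bolt_end","lid","weight"):
        for r in env.regions_of(c,q)[:2]:
            m=r["region"]; ys,xs=np.nonzero(m); print(c,q,round(r["confidence"],2),r["rect"],round(xs.mean(),1),round(ys.mean(),1),len(xs))
E
```

```text
pics
{'time_s': 0.0, 'qpos': [-74.938, 18.439, -4.015, 83.177, 1.294, 78.54, -3.258], 'joint_velocities': [-0.02, 0.044, 0.043, -0.008, 0.036, -0.093, 0.007], 'effort': [0.0, -49.128, -0.404, -31.252, -0.064, 0.044, 0.0], 'tool_pos': [0.16, 0.629, 0.221], 'tool_rot': [-179.89, 0.005, 165.749], 'force': [-0.502, -0.204, 0.032], 'wrist_torque': [-0.084, -0.025, 0.041], 'grip_width': 0.087} 0.0187
scene 470.1890535257502 470.1890535257502 285.9826231494986 213.82747400191786 [[-0.4849, -0.393, 0.7813, -0.8232], [-0.8745, 0.2096, -0.4373, 0.8412], [0.0081, -0.8953, -0.4453, 0.9264], [0.0, 0.0, 0.0, 1.0]]
scene canner 0.77 [203.2, 236.9, 303.2, 275.0] 250.7 257.3 1739
scene bolt_end 0.69 [240.2, 238.2, 254.2, 262.9] 247.1 248.9 152
scene lid 0.83 [204.3, 213.7, 289.6, 258.3] 245.9 234.2 1923
scene weight 0.55 [226.7, 216.7, 234.8, 223.6] 230.3 219.1 56
top 527.5137854403747 527.5137854403747 269.1024590130639 211.02381584904862 [[0.4447, -0.7703, 0.457, -0.2191], [-0.8956, -0.3874, 0.2186, -0.2785], [0.0087, -0.5065, -0.8622, 1.5147], [0.0, 0.0, 0.0, 1.0]]
top canner 0.67 [181.9, 155.6, 273.1, 247.1] 224.6 216.5 1181
top lid 0.6 [185.0, 160.5, 258.7, 223.8] 222.4 192.0 3901
top weight 0.45 [177.2, 201.2, 193.2, 223.2] 186.8 209.6 129
```

Run:
```python
import cv2, numpy as np
a=cv2.imread("pics/scene0.png")[190:300,180:320]; b=cv2.imread("pics/top0.png")[130:270,150:300]
a=cv2.resize(a,(700,550),interpolation=cv2.INTER_CUBIC);b=cv2.resize(b,(600,560),interpolation=cv2.INTER_CUBIC)
cv2.imwrite("pics/a.png",a);cv2.imwrite("pics/b.png",b)
```

```text
(no output)
```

View pics/scene0.png

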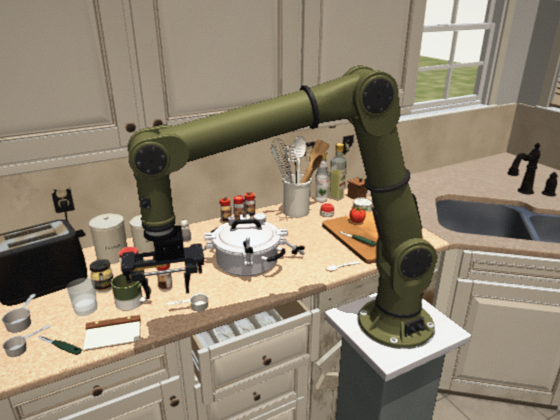

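View pics/a.png

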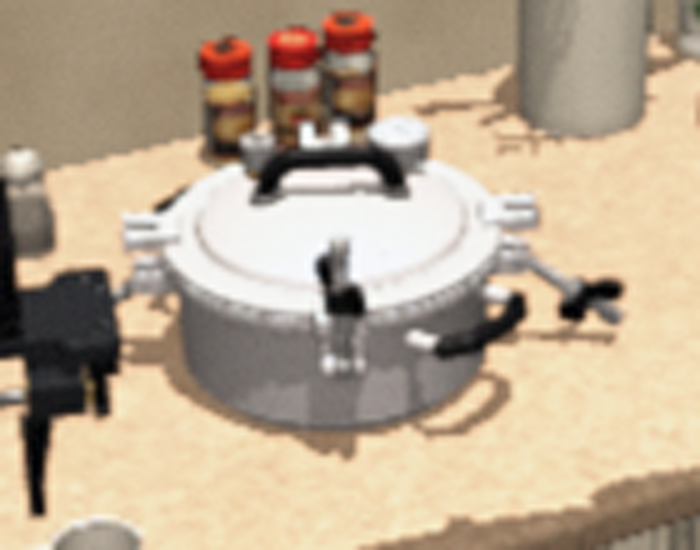

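View pics/b.png

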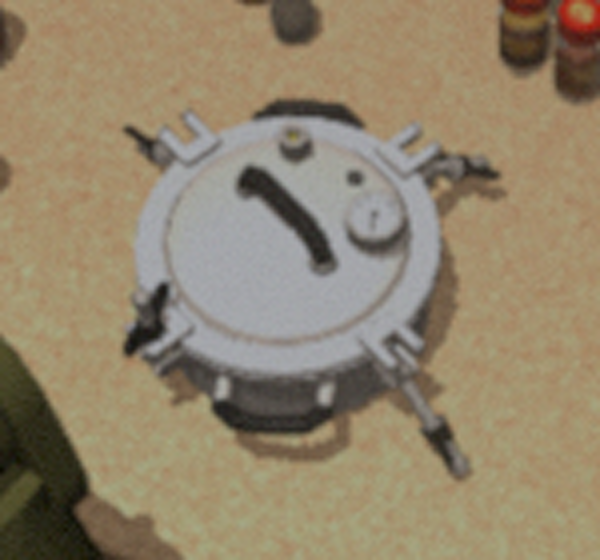

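Scene: the upright clamp is at about (248,248), with the tip near (248,239). Top: the clamp is at about (187,208) and the lid centre about (222,191). Next I intersect those rays with the known heights.

```bash
cat > h.py <<'E'
from cell import env
import cv2, numpy as np
def at(c,u,v,z):
    k=env.get_calibration(c);E=np.array(k["extrinsics"])
    d=E[:3,:3]@[(u-k["cx"])/k["fx"],(v-k["cy"])/k["fy"],1]; return E[:3,3]+d*(z-E[2,3])/d[2]
def pr(c,p):
    k=env.get_calibration(c);E=np.array(k["extrinsics"]); q=E[:3,:3].T@(np.array(p)-E[:3,3])
    return np.array([k["fx"]*q[0]/q[2]+k["cx"],k["fy"]*q[1]/q[2]+k["cy"]])
E
python3 - <<'E'
from h import *
print("tip scene",at("scene",248,239.5,.172))
print("ctr top",at("top",222,191.2,.112))
# lid edge points (top crop, x4) -> circle fit on z=.112
P=[(135,245),(440,245),(280,116),(150,190),(425,190),(345,125),(215,130),(300,343+30)]
X=np.array([at("top",150+u/4,130+v/4,.112)[:2] for u,v in P])
A=np.c_[2*X,np.ones(len(X))];s=np.linalg.lstsq(A,(X**2).sum(1),rcond=None)[0];c=s[:2];print("fit",c,np.sqrt(s[2]+c@c))
print(np.linalg.norm(X-c,axis=1))
for n,u,v,z in(("weight",293,145,.15),("gaugetop",375,212,.159),("h1",247,180,.172),("h2",322,262,.172)):
    p=at("top",150+u/4,130+v/4,z)[:2]-c; print(n,p,np.degrees(np.arctan2(p[1],p[0])),np.linalg.norm(p))
E
```

```text
tip scene [0.39489947 0.29961834 0.172     ]
ctr top [0.52266302 0.24197619 0.112     ]
fit [0.52610268 0.24558631] 0.12048563850629769
[0.1187377  0.12149684 0.1206055  0.12031853 0.11904196 0.11942724
 0.12296297 0.12123618]
weight [0.05996488 0.02406014] 21.862493338368985 0.06461174676111864
gaugetop [ 0.02793748 -0.06623456] -67.1301690723847 0.07188545949155745
h1 [0.00235282 0.03086216] 85.64040406828904 0.03095171643706948
h2 [-0.03710591 -0.05607063] -123.49542807887876 0.06723663011411606
```

Run:
```python
from h import *
c=np.array([.5255,.245]);S=6
def W(p,yaw):
    a=np.radians(yaw);return np.r_[c+np.array([[np.cos(a),-np.sin(a)],[np.sin(a),np.cos(a)]])@p[:2],p[2]]
out=[]
for cam,(u0,v0,u1,v1) in(("scene",(200,210,300,280)),("top",(175,150,270,230))):
    im=cv2.imread(f"pics/{cam}0.png")[v0:v1,u0:u1]; im=cv2.resize(im,None,fx=S,fy=S,interpolation=cv2.INTER_CUBIC)
    def dot(p,col,yaw=-22.5):
        u,v=pr(cam,W(np.array(p),yaw)); cv2.circle(im,(int((u-u0+.5)*S),int((v-v0+.5)*S)),2,col,-1)
    for t in np.arange(0,6.28,.1): dot([.121*np.cos(t),.121*np.sin(t),.112],(0,0,255))
    for z in(.119,.1765,.1615): dot([-.134,0,z],(0,255,0))
    for t in np.arange(0,6.28,.7): dot([.05+.0125*np.cos(t),.05+.0125*np.sin(t),.157],(255,0,0))
    for t in np.arange(0,6.28,.5): dot([.048+.02*np.cos(t),-.052+.02*np.sin(t),.159],(255,0,0))
    for y in(-.055,.055): dot([0,y,.174],(255,0,255))
    out.append(im)
h=max(i.shape[0] for i in out)
cv2.imwrite("pics/ov1.png",out[0]);cv2.imwrite("pics/ov2.png",out[1])
```

```text
(no output)
```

View pics/ov1.png

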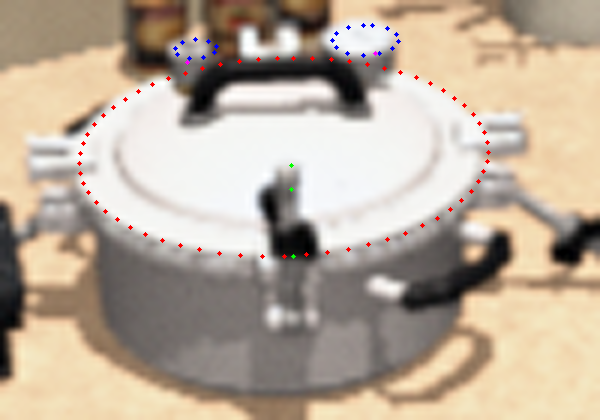

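View pics/ov2.png

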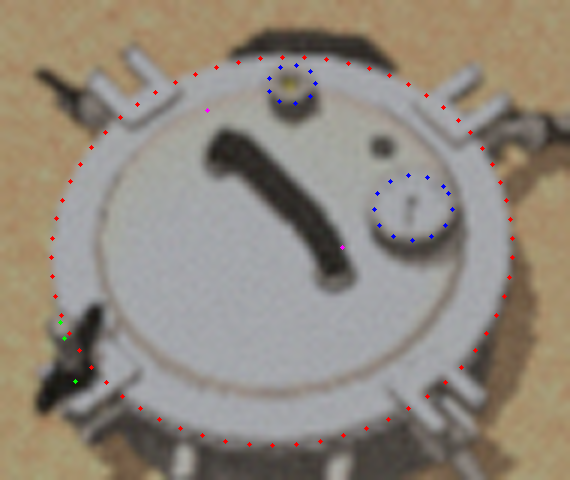

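```bash
cat >> h.py <<'E'
from scipy.spatial.transform import Rotation as R
B=np.array([.4017,.2963])
def go(x,y,z,yaw):
    """shift in the current tool frame (mm) to world xyz, and turn about tool z (rad) to yaw, tool levelled"""
    o=env.get_obs(); r=R.from_euler("xyz",o["tool_rot"],degrees=True)
    d=r.inv().apply(np.array([x,y,z])-o["tool_pos"])*1000
    t=(r.inv()*R.from_euler("xyz",[180,0,yaw],degrees=True)).as_rotvec()
    print("pos",np.round(o["tool_pos"],4),"rot",np.round(o["tool_rot"],2),"shift",np.round(d,1),"turn",np.round(t,3),"q",np.round(o["qpos"],0),"F",np.round(o["force"],1))
E
python3 - <<'E'
from h import *
for z in(.13,.14,.15):
  a=at("top",175+95/6-.5,150+318/6-.5,z)[:2];b=at("top",175+48/6-.5,150+393/6-.5,z)[:2];d=a-b
  print(a,b,(a+b)/2,np.linalg.norm(d),np.degrees(np.arctan2(d[1],d[0])))
  a=at("scene",200+272/6-.5,210+203/6-.5,z)[:2];b=at("scene",200+296/6-.5,210+240/6-.5,z)[:2];d=a-b
  print("  s",a,b,(a+b)/2,np.linalg.norm(d),np.degrees(np.arctan2(d[1],d[0])))
go(*B,.221,165)
E
```

```text
[0.4334749  0.30207986] [0.38466741 0.30053873] [0.40907115 0.30130929] 0.04883181326389192 1.8085606490436408
  s [0.44398499 0.28988916] [0.40081782 0.29514359] [0.4224014  0.29251637] 0.0434857844630804 -6.940069753358662
[0.42876209 0.29788717] [0.38030708 0.29635716] [0.40453458 0.29712216] 0.04847916197307479 1.8085606490436792
  s [0.42807327 0.29681149] [0.38544815 0.30199994] [0.40676071 0.29940572] 0.04293973798099345 -6.940069753358688
[0.42404928 0.29369447] [0.37594674 0.29217559] [0.39999801 0.29293503] 0.04812651068225789 1.808560649043842
  s [0.41216155 0.30373382] [0.37007848 0.3088563 ] [0.39112002 0.30629506] 0.04239369149890693 -6.940069753358494
pos [0.1601 0.63   0.2226] rot [179.99   0.   165.75] shift [-316.3 -264.     1.6] turn [0.    0.    0.013] q [-75.  18.  -4.  83.   1.  79.  -3.] F [ 0.1 -0.1 -0.5]
```

Emit:
{"method": "send_rows", "body": {"plan": [[44,-31.6,-26.3,0,0,0,0],[44,-31.6,-26.3,0,0,0,0],[44,-31.6,-26.3,0,0,0,0],[44,-31.6,-26.3,0,0,0,0],[44,-31.6,-26.3,0,0,0,0],[44,-31.6,-26.3,0,0,0,0],[44,-31.6,-26.3,0,0,0,0],[44,-31.6,-26.3,0,0,0,0],[44,-31.6,-26.3,0,0,0,0],[44,-31.6,-26.3,0,0,0,0],[44,0,0,0,0,0,0.1],[44,0,0,0,0,0,0.1]]}}

```text
time_s: 1.8
tool_pos: [0.4027, 0.2959, 0.2229]
tool_rot: [179.9, 0.0, 153.8]
force: [-0.4, 0.4, 0.1]
grip_width: 0.0439
```

```bash
sed -i 's/^B=.*/B=np.array([.4025,.297])/' h.py; python3 -c "
from h import *
go(*B,.221,37);go(*B,.221,127);print(env.get_obs()['grip_width'],env.get_obs()['time_s'])"
```

```text
pos [0.4027 0.2959 0.2229] rot [179.95   0.   153.85] shift [0.6 1.  1.9] turn [ 1.000e-03 -1.000e-03  2.039e+00] q [-51.  -0.  12. 104.   0.  76.  25.] F [-0.4  0.4  0.1]
pos [0.4027 0.2959 0.2229] rot [179.95   0.   153.85] shift [0.6 1.  1.9] turn [ 0.001 -0.     0.469] q [-51.  -0.  12. 104.   0.  76.  25.] F [-0.4  0.4  0.1]
0.043941395703895735 1.8
```

Emit:
{"method": "send_rows", "body": {"plan": [[44,0.6,1,0,0,0,0.14],[44,0,0,0,0,0,0.146],[44,0,0,0,0,0,0.146],[44,0,0,0,0,0,0.146],[44,0,0,0,0,0,0.146],[44,0,0,0,0,0,0.146],[44,0,0,0,0,0,0.146],[44,0,0,0,0,0,0.146],[44,0,0,0,0,0,0.146],[44,0,0,0,0,0,0.146],[44,0,0,0,0,0,0.146],[44,0,0,0,0,0,0.146]]}}

```text
time_s: 3.0
tool_pos: [0.4015, 0.2985, 0.2227]
tool_rot: [180.0, -0.0, 53.9]
force: [-0.4, 0.0, -0.1]
grip_width: 0.0438
```

Emit:
{"method": "send_rows", "body": {"plan": [[44,0,0,0,0,0,0.146],[44,0,0,0,0,0,0.146],[44,0,0,15,0,0,0],[44,0,0,15,0,0,0],[44,0,0,0,0,0,0],[44,0,0,0,0,0,0]]}}

```text
time_s: 3.6
tool_pos: [0.4015, 0.2984, 0.1928]
tool_rot: [180.0, 0.0, 37.5]
force: [0.5, 0.4, 0.3]
grip_width: 0.0437
```

Run:
```python
from h import *
go(*B,.141,37)
out=[]
for cam,(u0,v0,u1,v1) in(("scene",(205,190,305,280)),("top",(150,160,250,250))):
    im=env.read_camera(cam)[v0:v1,u0:u1,::-1]; out.append(cv2.resize(im,(400,360),interpolation=cv2.INTER_CUBIC))
cv2.imwrite("pics/c1.png",np.hstack(out))
```

```text
pos [0.4015 0.2984 0.1928] rot [180.     0.    37.52] shift [-0.1  1.7 51.8] turn [0.    0.    0.009] q [-51.   1.  12. 107.  -0.  72. -92.] F [0.5 0.4 0.3]
```

View pics/c1.png

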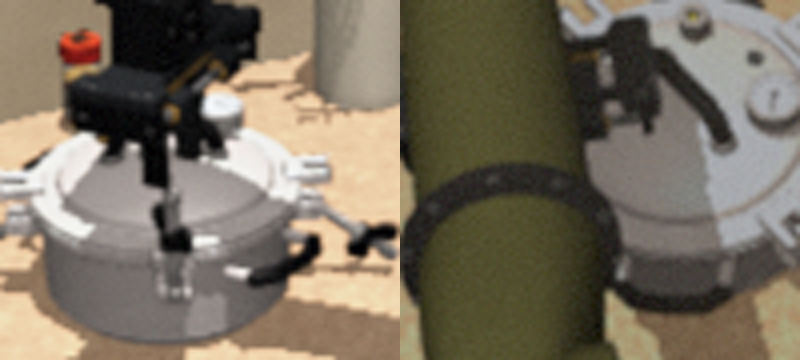

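Run:
```python
from h import *
t=np.array([.4015,.2984,.1928]);j=np.array([.609,-.793,0])
for n,p in(("near",t-j*.0295),("far",t+j*.0295),("mid",t),("tip",[*B,.1765]),("wl",[B[0]+.034,B[1],.141]),("wr",[B[0]-.034,B[1],.141])): print(n,(pr("scene",p)-[205,190]+.5)*4)
```

```text
near [153.94006887 189.96099821]
far [187.93853743 157.92671816]
mid [171.2105422 173.6882894]
tip [172.8330598  190.35732805]
wl [156.89090931 209.89261424]
wr [191.80972016 246.92120668]
```

Picture: the near finger's tip is at crop (155,186) and the bolt tip at (172,190). Both match the prediction, so the fingers straddle the bolt. I lower them beside the wings.

Emit:
{"method": "send_rows", "body": {"plan": [[44,0,1.5,10,0,0,0],[44,0,0,10,0,0,0],[44,0,0,10,0,0,0],[44,0,0,8,0,0,0],[44,0,0,7,0,0,0],[44,0,0,6.5,0,0,0],[44,0,0,0,0,0,0]]}}

```text
time_s: 4.4
tool_pos: [0.4019, 0.2969, 0.14]
tool_rot: [180.0, 0.1, 37.5]
force: [-0.3, 0.9, 0.2]
grip_width: 0.0437
```

Emit:
{"method": "send_rows", "body": {"plan": [[44,0,0,0,0,0,-0.08],[44,0,0,0,0,0,-0.08],[44,0,0,0,0,0,-0.08],[44,0,0,0,0,0,-0.08],[44,0,0,0,0,0,-0.08],[44,0,0,0,0,0,-0.08],[44,0,0,0,0,0,-0.08],[44,0,0,0,0,0,-0.08],[44,0,0,0,0,0,-0.08],[44,0,0,0,0,0,-0.08]]}}

```text
time_s: 5.4
tool_pos: [0.403, 0.299, 0.142]
tool_rot: [179.9, -0.2, 83.6]
force: [0.7, 3.2, 0.2]
grip_width: 0.0436
```

```bash
python3 -c "
from h import *
go(*B,.141,37);print(env.get_obs()['wrist_torque'])
im=env.read_camera('scene')[190:290,200:320,::-1];cv2.imwrite('pics/c2.png',cv2.resize(im,(600,500),interpolation=cv2.INTER_CUBIC))"
```

```text
pos [0.403 0.299 0.142] rot [179.91  -0.2   83.56] shift [-2.1 -0.3  0.9] turn [ 0.    -0.004  0.813] q [-50.   3.  11. 110.  -1.  66. -45.] F [0.7 3.2 0.2]
[ 0.53022343 -0.10397798 -0.08648575]
```

View pics/c2.png

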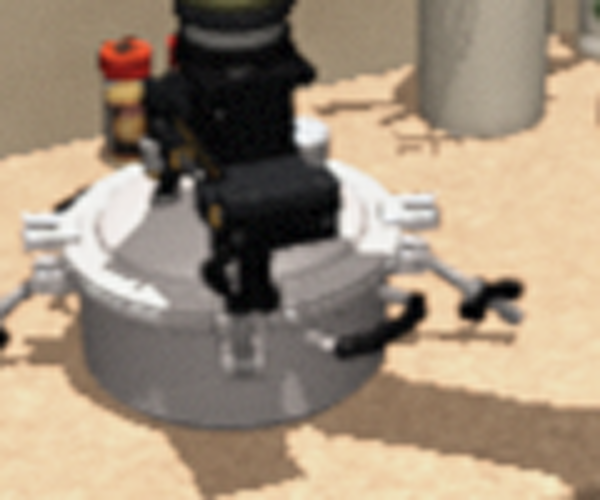

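Emit:
{"method": "send_rows", "body": {"plan": [[44,-1,0,0,0,0,-0.12],[44,0,0,0,0,0,-0.12],[44,0,0,0,0,0,-0.12],[44,0,0,0,0,0,-0.12],[44,0,0,0,0,0,-0.12],[44,0,0,0,0,0,-0.12],[44,0,0,0,0,0,-0.12],[44,0,0,0,0,0,-0.12],[44,0,0,0,0,0,-0.12],[44,0,0,0,0,0,-0.12]]}}

```text
time_s: 6.45
tool_pos: [0.4026, 0.2972, 0.1418]
tool_rot: [179.9, 0.0, 152.3]
force: [-0.3, 1.0, 1.3]
grip_width: 0.0438
```

```bash
python3 -c "
from h import *
go(*B,.142,265);print(env.get_obs()['wrist_torque'])"
```

```text
pos [0.4026 0.2972 0.1418] rot [1.7988e+02 1.0000e-02 1.5231e+02] shift [ 0.  -0.2 -0.2] turn [ 1.000e-03  2.000e-03 -1.967e+00] q [-48.   3.   9. 110.  -1.  66.  23.] F [-0.3  1.   1.3]
[ 0.40334335 -0.05886137 -0.09881705]
```

Emit:
{"method": "send_rows", "body": {"plan": [[44,0,0,-0.5,0,0,-0.13],[44,0,0,0,0,0,-0.13],[44,0,0,0,0,0,-0.13],[44,0,0,0,0,0,-0.13],[44,0,0,-0.5,0,0,-0.13],[44,0,0,0,0,0,-0.13],[44,0,0,0,0,0,-0.13],[44,0,0,0,0,0,-0.13]]}}

```text
time_s: 7.25
tool_pos: [0.4032, 0.2976, 0.1429]
tool_rot: [179.9, 0.2, -148.1]
force: [1.5, 3.1, 0.1]
grip_width: 0.0438
```

Emit:
{"method": "send_rows", "body": {"plan": [[44,0,0,-0.5,0,0,-0.13],[44,0,0,0,0,0,-0.13],[44,0,0,0,0,0,-0.13],[44,0,0,0,0,0,-0.13],[44,0,0,-0.5,0,0,-0.13],[44,0,0,0,0,0,-0.13],[44,0,0,0,0,0,-0.13]]}}

```text
time_s: 7.95
tool_pos: [0.4028, 0.2978, 0.144]
tool_rot: [-179.9, 0.2, -95.9]
force: [0.3, 2.9, 1.4]
grip_width: 0.044
```

```bash
python3 -c "
from h import *
go(*B,.142,85);print(env.get_obs()['wrist_torque'])"
```

```text
pos [0.4028 0.2978 0.144 ] rot [-179.91    0.18  -95.93] shift [0.9 0.3 2. ] turn [5.000e-03 2.000e-03 3.125e+00] q [-45.   3.   5. 110.  -0.  66. 135.] F [0.3 2.9 1.4]
[ 0.73647097 -0.00796561 -0.04652777]
```

Emit:
{"method": "send_rows", "body": {"plan": [[44,0,0,0,0,0,0.1],[44,0,0,0,0,0,0.1],[44,0,0,-8,0,0,0.1],[44,0,0,-8,0,0,0],[44,0,0,-8,0,0,0],[44,0,0,0,0,0,0.14],[44,0,0,0,0,0,0.14],[44,0,0,0,0,0,0.14],[44,0,0,0,0,0,0.14],[44,0,0,0,0,0,0.14],[44,0,0,0,0,0,0.14],[44,0,0,0,0,0,0.14]]}}

```text
time_s: 9.15
tool_pos: [0.4025, 0.2964, 0.1677]
tool_rot: [180.0, 0.0, -169.7]
force: [0.3, 0.1, -0.1]
grip_width: 0.0441
```

Emit:
{"method": "send_rows", "body": {"plan": [[44,0,0,0,0,0,0.14],[44,0,0,0,0,0,0.14],[44,0,0,0,0,0,0.14],[44,0,0,0,0,0,0.14],[44,0,0,0,0,0,0.14],[44,0,0,0,0,0,0.14],[44,0,0,0,0,0,0.14],[44,0,0,0,0,0,0.14],[44,0,0,0,0,0,0.14],[44,0,0,0,0,0,0.14],[44,0,0,0,0,0,0.14],[44,0,0,0,0,0,0.14]]}}

```text
time_s: 10.35
tool_pos: [0.4025, 0.2963, 0.1677]
tool_rot: [180.0, -0.0, 94.0]
force: [-0.1, 0.1, 0.7]
grip_width: 0.0442
```

Emit:
{"method": "send_rows", "body": {"plan": [[44,0,0,0,0,0,0.14],[44,0,0,0,0,0,0.14],[44,0,0,0,0,0,0.14],[44,0,0,0,0,0,0]]}}

```text
time_s: 10.75
tool_pos: [0.4025, 0.2964, 0.1677]
tool_rot: [180.0, -0.0, 70.2]
force: [-0.3, 0.8, -0.0]
grip_width: 0.0442
```

```bash
python3 -c "
from h import *
go(*B,.144,85);print(env.get_obs()['wrist_torque'])
im=env.read_camera('scene')[190:290,200:320,::-1];cv2.imwrite('pics/c3.png',cv2.resize(im,(600,500),interpolation=cv2.INTER_CUBIC))"
```

```text
pos [0.4025 0.2964 0.1677] rot [ 1.7998e+02 -4.0000e-02  7.0220e+01] shift [ 0.6 -0.2 23.7] turn [ 0.001 -0.001 -0.258] q [-48.   2.   9. 109.  -0.  69. -59.] F [-0.3  0.8 -0. ]
[-0.04646338  0.06388178 -0.01556054]
```

View pics/c3.png

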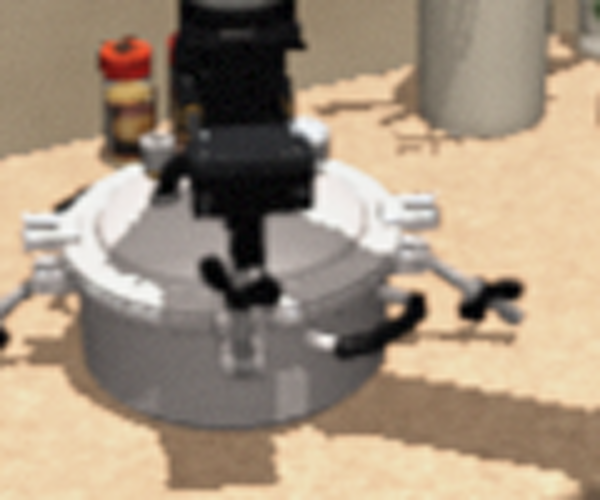

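```bash
python3 -c "
from h import *
a=at('scene',200+213/5-.5,190+270/5-.5,.144)[:2];b=at('scene',200+263/5-.5,190+292/5-.5,.144)[:2]
d=a-b;print(a,b,(a+b)/2,np.hypot(*d)/2,np.degrees(np.arctan2(d[1],d[0])))
# height of wing centre from midpoint ray passing bolt axis
for z in(.140,.144,.148):print(z,(pr('scene',[*B,z])-[200,190]+.5)*5)"
```

```text
[0.4249776  0.30800311] [0.38349318 0.29108446] [0.40423539 0.29954379] 0.022400880963721594 22.187176182327114
0.14 [242.60514174 286.42541159]
0.144 [242.4353709 281.1624695]
0.148 [242.2652079  275.88737035]
```

Emit:
{"method": "send_rows", "body": {"plan": [[44,0.3,0,8,0,0,0],[44,0,0,8,0,0,0],[44,0,0,8,0,0,0],[44,0,0,0,0,0,-0.1],[44,0,0,0,0,0,-0.1],[44,0,0,0,0,0,-0.12],[44,0,0,0,0,0,-0.12],[44,0,0,-0.5,0,0,-0.12],[44,0,0,0,0,0,-0.12],[44,0,0,0,0,0,-0.12],[44,0,0,0,0,0,-0.12]]}}

```text
time_s: 11.9
tool_pos: [0.4015, 0.2976, 0.1428]
tool_rot: [-180.0, -0.1, 123.3]
force: [-0.7, 2.8, -0.6]
grip_width: 0.0442
```

Emit:
{"method": "send_rows", "body": {"plan": [[44,0,0,-0.5,0,0,-0.12],[44,0,0,0,0,0,-0.12],[44,0,0,0,0,0,-0.12],[44,0,0,0,0,0,-0.12],[44,0,0,-0.5,0,0,-0.12],[44,0,0,0,0,0,-0.12],[44,0,0,0,0,0,-0.12]]}}

```text
time_s: 12.6
tool_pos: [0.4026, 0.2972, 0.144]
tool_rot: [179.9, 0.0, 171.4]
force: [0.3, 1.9, -1.0]
grip_width: 0.0439
```

```bash
python3 -c "
from h import *
go(*B,.145,225);print(env.get_obs()['wrist_torque'])"
```

```text
pos [0.4026 0.2972 0.144 ] rot [1.7993e+02 3.0000e-02 1.7136e+02] shift [ 0.1 -0.3 -1. ] turn [ 0.001  0.001 -0.936] q [-45.   3.   6. 110.  -0.  67.  42.] F [ 0.3  1.9 -1. ]
[ 0.45426792 -0.35448871 -0.09224494]
```

Emit:
{"method": "send_rows", "body": {"plan": [[44,0,0,-0.5,0,0,-0.128],[44,0,0,0,0,0,-0.128],[44,0,0,0,0,0,-0.128],[44,0,0,0,0,0,-0.128],[44,0,0,-0.5,0,0,-0.128],[44,0,0,0,0,0,-0.128],[44,0,0,0,0,0,-0.128],[44,0,0,0,0,0,-0.128]]}}

```text
time_s: 13.4
tool_pos: [0.4028, 0.2976, 0.145]
tool_rot: [180.0, 0.1, -129.9]
force: [2.1, 3.0, -1.3]
grip_width: 0.044
```

Emit:
{"method": "send_rows", "body": {"plan": [[44,0,0,0,0,0,0.1],[44,0,0,0,0,0,0.1],[44,0,0,-10,0,0,0],[44,0,0,-15,0,0,0],[44,0,0,-20,0,0,0],[44,0,0,-15,0,0,0],[44,0,0,0,0,0,0.14],[44,0,0,0,0,0,0.14],[44,0,0,0,0,0,0.14],[44,0,0,0,0,0,0.14],[0,0,0,0,0,0,0.14],[0,0,0,0,0,0,0.14]]}}

```text
time_s: 14.6
tool_pos: [0.4024, 0.2966, 0.2059]
tool_rot: [180.0, 0.0, 170.0]
force: [0.9, -0.0, 0.8]
grip_width: 0.0347
```

```bash
python3 -c "
from h import *
d=np.array([np.cos(np.radians(157.5)),np.sin(np.radians(157.5))])
p=B-.045*d; go(*p,.167,157.5)
im=env.read_camera('scene')[190:290,200:320,::-1];cv2.imwrite('pics/c4.png',cv2.resize(im,(600,500),interpolation=cv2.INTER_CUBIC))"
```

```text
pos [0.4024 0.2966 0.2059] rot [1.7999e+02 1.0000e-02 1.6996e+02] shift [-43.9  -9.3  38.9] turn [0.    0.    0.217] q [-44.   1.   5. 106.  -0.  74.  41.] F [ 0.9 -0.   0.8]
```

View pics/c4.png

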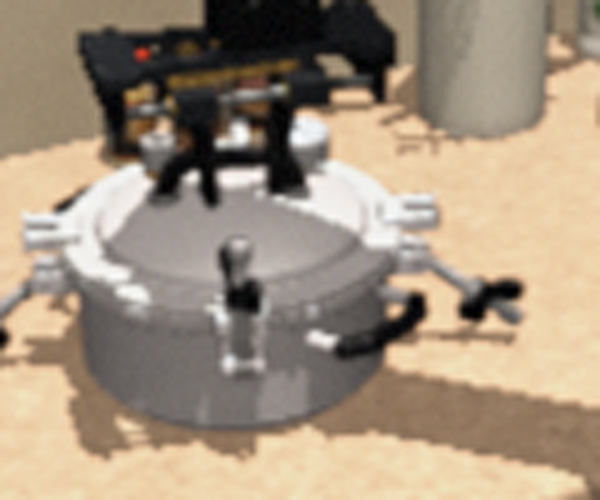

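Emit:
{"method": "send_rows", "body": {"plan": [[0,-22,-4.6,0,0,0,0],[0,-22,-4.6,0,0,0,0],[0,0,0,0,0,0,0.11],[0,0,0,0,0,0,0.107],[0,0,0,13,0,0,0],[0,0,0,13,0,0,0],[0,0,0,12,0,0,0],[0,0,0,0,0,0,0]]}}

```text
time_s: 15.45
tool_pos: [0.4425, 0.279, 0.1647]
tool_rot: [-179.8, -0.1, 157.8]
force: [-0.8, 0.3, 0.5]
grip_width: 0.0001
```

```bash
python3 -c "
from h import *
d=np.array([np.cos(np.radians(157.5)),np.sin(np.radians(157.5))])
p=B+.008*d; go(*p,.168,157.5); print(env.get_obs()['grip_width'])"
```

```text
pos [0.4425 0.279  0.1647] rot [-1.7976e+02 -1.4000e-01  1.5780e+02] shift [51.9  1.6 -3.2] turn [-0.004 -0.002  0.005] q [-42.   5.   8. 106.  -1.  69.  33.] F [-0.8  0.3  0.5]
0.0001351499019644829
```

Emit:
{"method": "send_rows", "body": {"plan": [[0,8,1.5,-3,0,0,0],[0,9,0,0,0,0,0],[0,9,0,0,0,0,0],[0,9,0,0,0,0,0],[0,9,0,0,0,0,0],[0,9,0,0,0,0,0],[0,3,0,0,0,0,0],[0,-10,0,-10,0,0,0],[0,-15,0,-20,0,0,0],[0,0,0,-20,0,0,0],[0,0,0,-20,0,0,0]]}}

```text
time_s: 16.55
tool_pos: [0.4178, 0.2919, 0.2421]
tool_rot: [180.0, 0.1, 157.5]
force: [0.3, 0.4, 0.6]
grip_width: 0.0003
```

```bash
python3 -c "
from h import *
go(*B,.168,157.5)
im=env.read_camera('scene')[180:300,190:334,::-1];cv2.imwrite('pics/c5.png',cv2.resize(im,(600,500),interpolation=cv2.INTER_CUBIC))"
```

```text
pos [0.4178 0.2919 0.2421] rot [1.7998e+02 5.0000e-02 1.5752e+02] shift [16.1 -1.2 74.1] turn [0.    0.001 0.   ] q [-44.   1.   6. 101.  -0.  78.  30.] F [0.3 0.4 0.6]
```

View pics/c5.png

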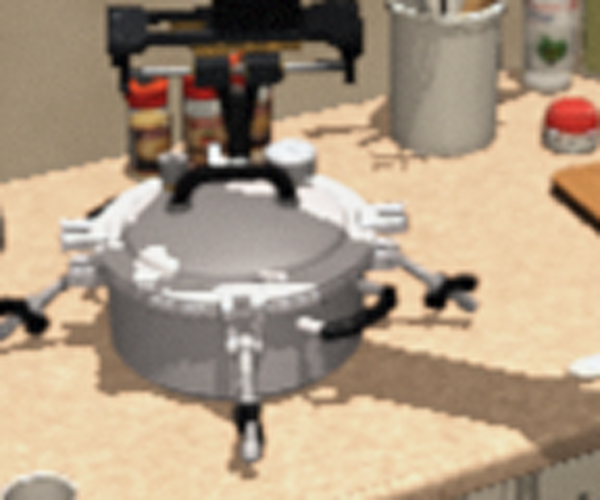

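The bolt hangs open: its nut is at crop (247,415) and its tip at (250,445). The lid and the weight on its vent (172,165) look undisturbed and the arm is clear. I let it settle briefly, compare the lid and weight regions with the start, and hand in.

Emit:
{"method": "send_rows", "body": {"plan": [[0,0,0,-10,0,0,0],[0,0,0,0,0,0,0],[0,0,0,0,0,0,0],[0,0,0,0,0,0,0],[0,0,0,0,0,0,0],[0,0,0,0,0,0,0]]}}

```text
time_s: 17.2
tool_pos: [0.4158, 0.293, 0.25]
tool_rot: [-180.0, -0.0, 157.7]
force: [-0.2, -0.1, 0.1]
grip_width: 0.0004
```

```bash
python3 -c "
from h import *
env.read_camera('scene')
for q in('lid','weight','clamp_bolt','bolt_end'):
    for r in env.regions_of('scene',q)[:1]: print(q,round(r['confidence'],2),r['rect'])
o=env.get_obs();print(o['time_s'],o['force'],o['tool_pos'])
env.sign_off()"
```

```text
lid 0.92 [205.1, 211.2, 288.9, 257.3]
weight 0.38 [226.8, 215.5, 234.3, 226.4]
clamp_bolt 0.45 [249.6, 263.6, 254.3, 290.4]
bolt_end 0.61 [246.9, 264.4, 251.8, 287.4]
17.45 [ 0.01220974 -0.11361706  0.65574647] [0.4160091  0.29308618 0.25052495]
the job is handed in; nothing more can be done
```

The clamp now hangs open and I handed the job in at 17.5 s; no verdict was reported.

- **Turning the nut:** I straddled the bolt with the fingers 44 mm apart and turned the wing nut anticlockwise in two strokes of about 205° and 146°, about 6.1 rad in all. I worked this out from the tool's turn. A picture after the first stroke agreed with it; the full turn was not measured directly. Added to the 0.3 to 1.8 rad start, that puts the nut past the 5.6 rad needed.
- **Swinging the bolt:** I closed the fingers and pushed the bolt end outward from the lid side, and it fell open by itself.

**Last checks**
- **Bolt:** the last picture shows it hanging down like the others.
- **Lid and weight:** the detected positions match the start to 1–3 pixels. The exceptions are the lower edge of the weight's box (223.6 to 226.4) and the upper edge of the lid's (213.7 to 211.2). The weight was found with only 0.38 confidence, but it looks in place in the picture.
- **Arm:** it stood clear above the lid, with only about 0.7 N on the tool. The readings I took during the job stayed below about 4 N.
- **Other items:** the jars, tin, cup and lemon were not measured again. The arm passed well above them.

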